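# Loosen the clamp wheel of the sieve shaker by two turns

### The arm

A 6-joint arm with a two-finger parallel gripper is mounted at the origin on the work surface. World frame = base frame: x ahead of the robot, y to its left, z up, the work surface at z = 0. Lengths are in m, angles in rad, forces in N, time in s.
With the tool pointing down it reaches from about 0.325 to 0.775 m from the base axis. Payload 5.5 kg.
Tool frame: the origin (TCP) lies on the centre line of the jaws, within the pads' length; the fingertips stand 17 mm ahead of it and the grasp point (between the pads) lies 2 mm behind it; z points along the fingers, y is the line along which they close (so a half turn about z gives the same grasp; the last joint's range is limited). The gripper opens to 85 mm and grips with 20 to 120 N. Pads are 22 mm wide; open, the fingers measure 114 mm over their backs; the gripper's body (76 mm by 85 mm) begins 54 mm behind the grasp point. The pads swing forward as they close: fully open they stand 13 mm farther back than shut.
Start: joints at [-1.193, 0.091, 1.231, -0, 1.82, -0.057], TCP at [0.253, -0.544, 0.248] pointing down, gripper open.
Joint ranges: [-2.87, 2.87], [-0.86, 2.18], [0.17, 2.46], [-1.51, 4.65], [0.06, 2.69], [-2.65, 2.65]. Speed limits (rad/s): [2.57, 2.57, 3.01, 3.14, 3.14, 3.14].

### API

Orientations are given as a rotation vector (axis times angle).
In Python, from station import monitor, viewer, bot gives the robot as it stands.
- The arm moves only by the tool play_rows, never from a script. Its argument "plan" is a list of rows, each an object of numbers: "grip": the opening, from 0 (shut) to 1 (fully open); "x", "y", "z": the shift along the world's x, y, z in cm; "rx", "ry", "rz": the turn, a rotation vector about the world's x, y, z in degrees. A call has 1 to 20 rows; each row shifts and turns the commanded pose from where the row before left it; what a row does not reach is not made up. A row lasts 1/8 s, in which the tool goes at most 62.5 mm and 10.7 degrees, less where a joint would pass 70% of its speed; a pose out of reach is approached as far as the arm can. A call with a gripper value outside its range is refused whole. The fingers move at their own pace and stop on an object; "newtons" is the grip in N (left out, the last holds). Time passes only in rows, so rows that do not move let the fingers close. It gives the time, the measured TCP pose, the force, the opening and the grip force at its end, in the units of the state.
- monitor.read_state(): the state, without advancing time (a new reading comes with each control period).
- viewer.capture(name): name is "scene" or "top" or "wrist"; returns (picture, depth): 480x640x3 uint8, blue, green, red; 480x640 float32, m along the optical axis (not along the pixel's ray), 0 where there is no reading.
- viewer.calibration(name): a dict with "mtx" (3x3 intrinsics, pixels), "eye" and "rotation" of the camera in the world; the wrist camera has in their place "tool_from_camera" (4x4, takes a point from camera to tool coordinates, whose origin is the TCP and whose axes are the flange's). Camera axes: x right, y down, z forward; pixel columns grow to the right and rows downward; lengths in m; the calibration is good to about 2 mm. A picture is of the moment at which its call begins: read the wrist's pose just before it. calibration takes no time and is no camera call.
- bot.hand_in(): hands the job in; it is judged then, once.
The state is a dict: "time": time; "joint_positions": joint angles; "joint_velocities": joint speeds; "effort": joint torques, N m; "position": TCP position; "orientation": TCP orientation; "force": force on the tool from outside, world axes, zero at the start; "moment": the same for the moment, N m; "opening": finger opening in m; "gripper_force": force on a finger pad.
Only numpy, scipy, OpenCV 4.12 (cv2) and the standard library are available. Lean on these libraries where they do the work, as an engineer would, in place of code of your own. Each camera call takes 0.05 s, during which the arm holds its last target. There are 200 camera calls.

### The job

Slacken the clamp of the blue sieve shaker: roll a fingertip along the knurled rim of its black clamp wheel to turn it anticlockwise as seen from above, until the wheel's white line has come round to the orange pointer on the crossbar for the second time, and leave it there, at rest and pointing at the pointer to within about a twelfth of a turn. The line starts a little past the pointer, so this is almost two full turns; count them. Press the wheel only lightly, without gripping it, and do not lift or shift the other things on the bench or on the shaker.

Things in the scene. Friction and masses are not known exactly. Their poses are not given: they have to be found in the camera images.
- wheel (a joint): Turn of the clamp wheel, rad, growing anticlockwise from above. 0 = white line at the orange pointer, tight (hard stop); starts between 0.5 and 1.5; 6.28 = line at the pointer for the first time; 12.57 = the second time (wanted). It can turn on to 31.4. It rubs (0.07 N m, 1.5 N at the rim), stays where it is left and does not climb.
- wheel_top (a point): Centre of the clamp wheel's flat top, on its axis, z up, 219 mm above the bench. Black disc 24 mm thick below this point, 92 mm across its knurling (40 upright round ridges, 2 mm proud): too wide to grip. A steel boss 24 mm across, 4 mm high, tops it. A white line, 7 mm wide, runs along the wheel's own -y from boss to rim and down the rim. The wheel's underside clears the crossbar by 6 mm.
- pointer (a point): Tip of the flat orange pointer painted on the crossbar's top, 53 mm from the wheel's axis (direction -y of the shaker), 29 mm below the wheel's top.
- shaker: Fixed sieve shaker: blue base 300 (x) by 340 (y) mm, top at 70 mm; steel sieves 206 mm across up to 177 mm; aluminium crossbar 44 by 280 mm along y, top at 189 mm, with flat caps 24 mm across and 8 mm high 125 mm either side of the wheel's axis; otherwise the space round the wheel is free above the bar. Origin: centre of its underside, on the wheel's axis.
- tin: Small steel sample tin, 36 mm across, 40 mm high, loose on the shaker's blue base near a corner; origin at the centre of its underside. Leave alone.
- asphalt_core: Black asphalt core, 100 mm across, 64 mm high, loose on the bench; origin at the centre of its underside. Leave alone.
- concrete_core: Grey concrete core, 70 mm across, 80 mm high, loose on the bench; origin at the centre of its underside. Leave alone.
- bowl: Steel bowl, 140 mm across, 55 mm high, loose; origin at the centre of its underside. Leave alone.
- sieve: Open brass sieve, 150 mm across, 45 mm high, loose; origin at the centre of its underside. Leave alone.
- spatula: Spatula lying on the bench; origin on its underside. Leave alone.

How it is judged:
By the outcome, as a careful person would: the job done as asked, in the order asked, and still so for the second after the job is handed in, with the robot touching nothing.
It also fails if it takes over 51 s, if anything falls off the work surface, if the arm or the gripper's body presses on something with over 40 N, if the wrist force passes 120 N, or if a joint passes its speed limit or range.

## Working session

There is one attempt and no reset: what is moved stays moved. The work goes in short steps, Python scripts to look and compute and a tool call to move; the robot and the scene stay as the last step left them, time stands still between calls to the robot, and variables do not carry over. Pictures are saved under pics/ and viewed, at most 10 in all, crops included, and the job is handed in when it is done.

Besides the shell and the picture viewer there is one more tool, called after "Call:" as a command line: name --argument value ..., lists and objects as JSON in quotes. play_rows: Moves the arm, as the interface text tells. Its arguments: {"type":"object","properties":{"plan":{"type":"array"},"newtons":{"type":"number"}},"required":["plan"]}

```bash
mkdir -p pics; cat > h.py <<'E'
import numpy as np, cv2
from station import monitor, viewer, bot
def cam(n):
    c=viewer.calibration(n); return np.array(c["mtx"]),np.array(c["eye"]),np.array(c["rotation"])
def onplane(n,px,z):
    K,e,R=cam(n); px=np.atleast_2d(px).astype(float)
    d=(R@np.linalg.inv(K)@np.c_[px,np.ones(len(px))].T).T
    return e+d*((z-e[2])/d[:,2])[:,None]
E
python3 - <<'E'
from h import *
s=monitor.read_state(); print(s['time'],s['position'],s['orientation'],s['opening'],s['force'])
for n in("top","scene"):
    im,d=viewer.capture(n); cv2.imwrite(f"pics/{n}0.png",im); np.save(f"pics/{n}0.npy",d)
    K,e,R=cam(n); print(n,e,R.round(3).tolist(),K[0,0])
print(viewer.calibration("wrist"))
E
```

```text
0.0 [ 0.25262553 -0.5439341   0.24715636] [-3.06576666e+00 -6.77108726e-01  5.15546174e-04] 0.08552279012138268 [ 0.23438311  0.08016463 -0.5389209 ]
top [ 0.11913824 -0.07263058  1.79004162] [-2.087, 2.113, -0.241] 546.3927933885162
scene [1.48025449 0.39568102 1.27425152] [-1.402, -2.171, 0.878] 560.0061217438313
{'mtx': array([[382.57605467,   0.        , 323.5751597 ],
       [  0.        , 382.57605467, 239.62711974],
       [  0.        ,   0.        ,   1.        ]]), 'tool_from_camera': array([[ 1.09894660e-03, -9.65492968e-01, -2.60426805e-01,
         6.62697063e-02],
       [ 9.99999223e-01,  9.07644378e-04,  8.54833220e-04,
         1.56745598e-03],
       [-5.88960537e-04, -2.60427542e-01,  9.65493215e-01,
        -1.25774185e-01],
       [ 0.00000000e+00,  0.00000000e+00,  0.00000000e+00,
         1.00000000e+00]])}
```

View pics/top0.png

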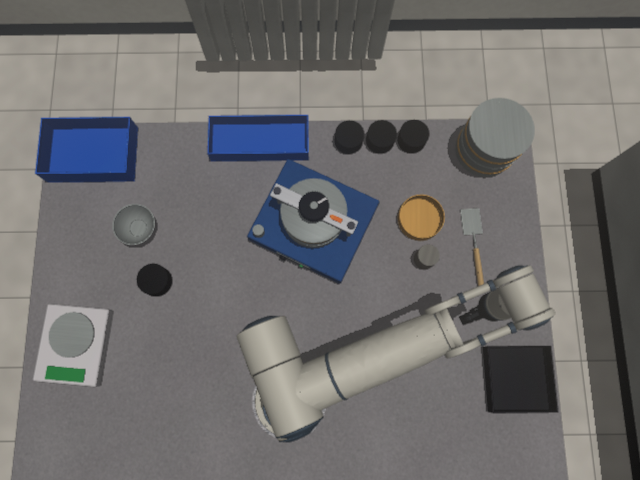

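View pics/scene0.png

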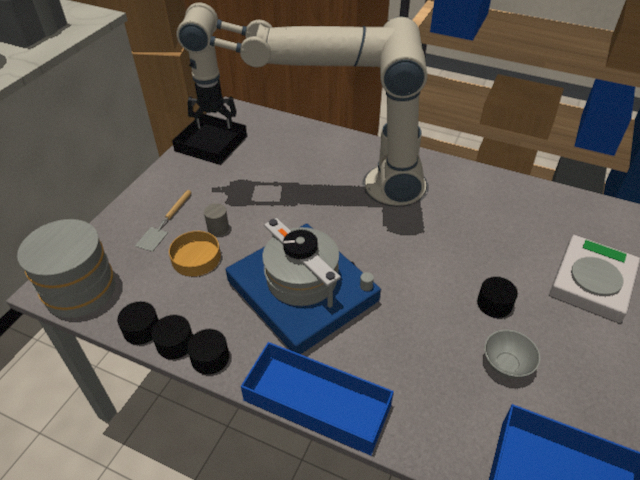

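The top view shows the wheel at about (314,207), with its line pointing up-right, the orange pointer at about (336,218) and the tin at about (258,230). I'll measure these next.

```bash
python3 - <<'E'
from h import *
from scipy.spatial.transform import Rotation as Ro
import h
def cam(n):
    c=viewer.calibration(n); return np.array(c["mtx"]),np.array(c["eye"]),Ro.from_rotvec(np.array(c["rotation"]).ravel()).as_matrix() if np.size(c["rotation"])==3 else np.array(c["rotation"])
h.cam=cam
for n,(u,v) in (("top",(314,207)),("scene",(300,243))):
    im=cv2.imread(f"pics/{n}0.png"); x0,y0=u-60,v-45
    hsv=cv2.cvtColor(im,cv2.COLOR_BGR2HSV)
    roi=np.zeros(im.shape[:2],np.uint8); cv2.circle(roi,(u,v),32,255,-1)
    blk=((hsv[...,2]<45)&(roi>0)).astype(np.uint8)
    cs,_=cv2.findContours(blk,cv2.RETR_EXTERNAL,cv2.CHAIN_APPROX_NONE)
    for c in sorted(cs,key=cv2.contourArea)[-2:]:
        if len(c)>5:
            e=cv2.fitEllipse(cv2.convexHull(c)); print(n,"blk",cv2.contourArea(c),e, onplane(n,e[0],.219),onplane(n,e[0],.207))
    org=((hsv[...,0]<16)&(hsv[...,1]>120)&(hsv[...,2]>120)&(roi>0)); y,x=np.nonzero(org); p=[x.mean(),y.mean()]; print("orange",p,len(x),onplane(n,p,.189))
    cv2.imwrite(f"pics/{n}c.png",cv2.resize(im[y0:y0+90,x0:x0+120],None,fx=6,fy=6,interpolation=cv2.INTER_CUBIC))
E
cat >> h.py <<'E'
from scipy.spatial.transform import Rotation as Ro
def cam(n):
    c=viewer.calibration(n); return np.array(c["mtx"]),np.array(c["eye"]),Ro.from_rotvec(c["rotation"]).as_matrix()
E
```

```text
top blk 36.5 ((312.7608337402344, 207.63694763183594), (25.54961395263672, 28.003725051879883), 109.2237319946289) [[ 0.56648802 -0.08339607  0.219     ]] [[ 0.56990499 -0.0834783   0.207     ]]
orange [np.float64(335.5833333333333), np.float64(218.08333333333334)] 48 [[ 0.54128832 -0.15229211  0.189     ]]
scene blk 623.0 ((300.0493469238281, 244.20932006835938), (28.770021438598633, 35.31352996826172), 85.29388427734375) [[ 0.587863   -0.07814171  0.219     ]] [[ 0.57771499 -0.08352988  0.207     ]]
orange [np.float64(282.61538461538464), np.float64(231.97435897435898)] 39 [[ 0.54056884 -0.15546726  0.189     ]]
```

View pics/topc.png

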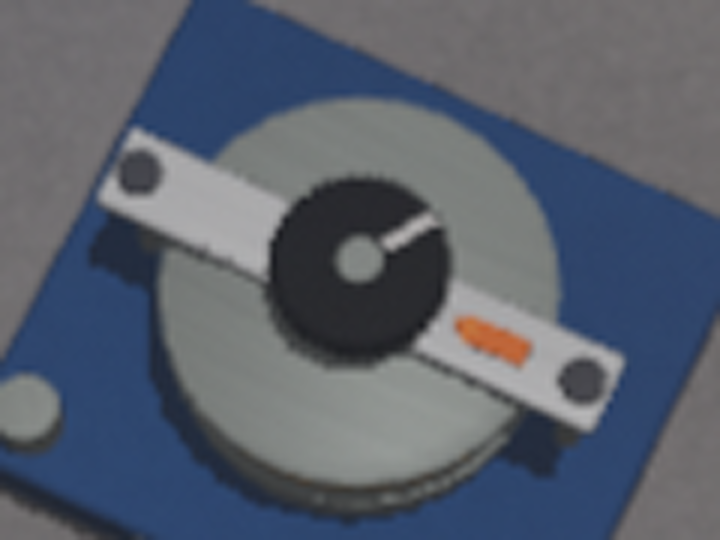

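The crop shows the boss at (313.7,205.0) in full-image pixels, the caps at (277.3,190.7) and (351.0,225.5), the pointer tip at (330.2,216.2) and the line's end at (326.3,198.7).

```bash
python3 - <<'E'
from h import *
g=lambda p,z: onplane("top",p,z)[0]
o=(-.5,-.5)  # resize half-pixel offset approx
b=g((313.3,204.6),.223); w=g((313.5,204.9),.219); c1=g((276.9,190.3),.197);c2=g((350.6,225.1),.197); t=g((329.8,215.8),.189); l=g((325.9,198.3),.219)
print(b,w,c1,c2,(c1+c2)/2,np.linalg.norm(c1-c2),t,np.linalg.norm((t-b)[:2]))
a=lambda v: np.degrees(np.arctan2(v[1],v[0]))
print("ptr",a(c2-c1),a(t-b),"line",a(l-b), np.linalg.norm((l-b)[:2]))
s=monitor.read_state(); R=Ro.from_rotvec(s['orientation']).as_matrix(); print(R.round(3), a(R[:,0]))
d=np.load("pics/top0.npy"); print(d[200:211:5,308:320:5])
E
```

```text
[ 0.57473435 -0.0851022   0.223     ] [ 0.57495707 -0.08571924  0.219     ] [0.62907661 0.02512493 0.197     ] [ 0.5168114  -0.19651317  0.197     ] [ 0.572944   -0.08569412  0.197     ] 0.2484490463821443 [ 0.54866788 -0.13492158  0.189     ] 0.056226610790507774
ptr -116.86334900397523 -117.61944075677559 line -61.907514824074106 0.04315521064551576
[[ 0.907  0.421 -0.001]
 [ 0.421 -0.907  0.002]
 [ 0.    -0.002 -1.   ]] 24.912610120681936
[[1.6368269 1.6352204 1.6376727]
 [1.6333051 1.6289521 1.6276562]
 [1.6297114 1.6253197 1.6275169]]
```

Call:
play_rows --plan '[{"grip": 0,"x": 2.5,"y": 5,"rz": -5.5},{"grip": 0,"x": 2.5,"y": 5,"rz": -5.5},{"grip": 0,"x": 2.5,"y": 5,"rz": -5.5},{"grip": 0,"x": 2.5,"y": 5,"rz": -5.5},{"grip": 0,"x": 2.5,"y": 5,"rz": -5.5},{"grip": 0,"x": 2.5,"y": 5,"rz": -5.5},{"grip": 0,"x": 2.5,"y": 5,"rz": -5.5},{"grip": 0,"x": 2.5,"y": 5,"rz": -5.5},{"grip": 0,"x": 2.5,"y": 5,"rz": -5.5},{"grip": 0,"x": 2.3,"y": 5,"rz": -5.5},{"grip": 0},{"grip": 0}]' --newtons 30

```text
invalid input
```

```bash
cat >> h.py <<'E'
def look(name=None,zc=.223):
    s=monitor.read_state(); im,_=viewer.capture("wrist")
    c=viewer.calibration("wrist"); K=np.array(c["mtx"]); T=np.array(c["tool_from_camera"])
    W=np.eye(4); W[:3,:3]=Ro.from_rotvec(s["orientation"]).as_matrix(); W[:3,3]=s["position"]; W=W@T
    if name: cv2.imwrite(f"pics/{name}.png",im)
    def ray(px,z):
        px=np.atleast_2d(px).astype(float); d=(W[:3,:3]@np.linalg.inv(K)@np.c_[px,np.ones(len(px))].T).T
        return W[:3,3]+d*((z-W[2,3])/d[:,2])[:,None]
    return s,im,ray
def proj_grid(ray_im,ray,C,z,half=.08,n=400):
    pass
E
python3 - <<'E'
from h import *
s,im,ray=look("w1")
print(s['time'],s['position'],s['force'],s['opening'],s['joint_positions']); print(ray([[320,240]],.219))
E
```

```text
0.1 [ 0.25264617 -0.54395871  0.24724916] [-0.42863657  0.39232679 -0.44096468] 0.08539614374324392 [-1.19268793e+00  9.17692073e-02  1.23180681e+00 -2.89861735e-05
  1.81978852e+00 -5.67058598e-02]
[[ 0.27499277 -0.53375934  0.219     ]]
```

View pics/w1.png

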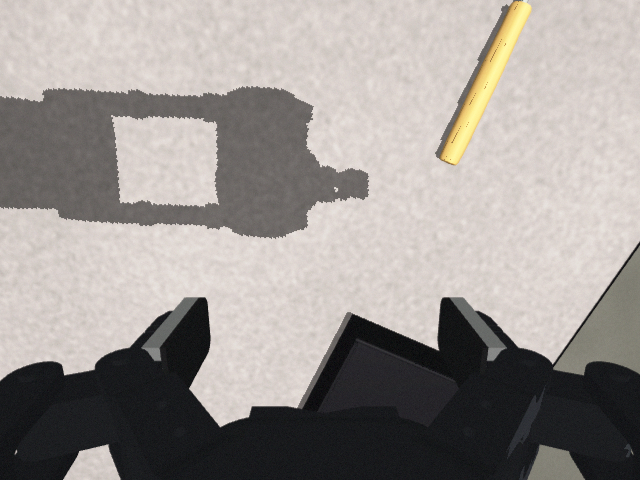

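The call was refused and the arm hasn't moved. The picture still shows the open fingers at the bottom, near (200,330) and (450,330). I'll send the rows again with every key filled in.

Call:
play_rows --plan '[{"grip": 0,"x": 2.5,"y": 5,"z": 0,"rx": 0,"ry": 0,"rz": -5.5},{"grip": 0,"x": 2.5,"y": 5,"z": 0,"rx": 0,"ry": 0,"rz": -5.5},{"grip": 0,"x": 2.5,"y": 5,"z": 0,"rx": 0,"ry": 0,"rz": -5.5},{"grip": 0,"x": 2.5,"y": 5,"z": 0,"rx": 0,"ry": 0,"rz": -5.5},{"grip": 0,"x": 2.5,"y": 5,"z": 0,"rx": 0,"ry": 0,"rz": -5.5},{"grip": 0,"x": 2.5,"y": 5,"z": 0,"rx": 0,"ry": 0,"rz": -5.5},{"grip": 0,"x": 2.5,"y": 5,"z": 0,"rx": 0,"ry": 0,"rz": -5.5},{"grip": 0,"x": 2.5,"y": 5,"z": 0,"rx": 0,"ry": 0,"rz": -5.5},{"grip": 0,"x": 2.5,"y": 5,"z": 0,"rx": 0,"ry": 0,"rz": -5.5},{"grip": 0,"x": 2.3,"y": 5,"z": 0,"rx": 0,"ry": 0,"rz": -5.5},{"grip": 0,"x": 0,"y": 0,"z": 0,"rx": 0,"ry": 0,"rz": 0},{"grip": 0,"x": 0,"y": 0,"z": 0,"rx": 0,"ry": 0,"rz": 0}]' --newtons 30

```text
time: 1.65
position: [0.5005, -0.0444, 0.2479]
orientation: [3.034, -0.813, -0.001]
force: [-0.5, -0.1, -0.7]
opening: 0.0
gripper_force: 0.0
```

```bash
python3 - <<'E'
from h import *
s,im,ray=look("w2")
print(s['time'],s['position'],s['force'],s['opening'],s['joint_positions']); print(ray([[320,240]],.219))
E
```

```text
1.65 [ 0.50051502 -0.04435568  0.24794311] [-0.51553202 -0.11124996 -0.74887243] 3.23934308367186e-05 [-1.55749965e-01 -1.70627552e-01  1.48617389e+00 -5.69597977e-04
  1.82686779e+00  1.93865485e+00]
[[ 0.52304752 -0.0564042   0.219     ]]
```

View pics/w2.png

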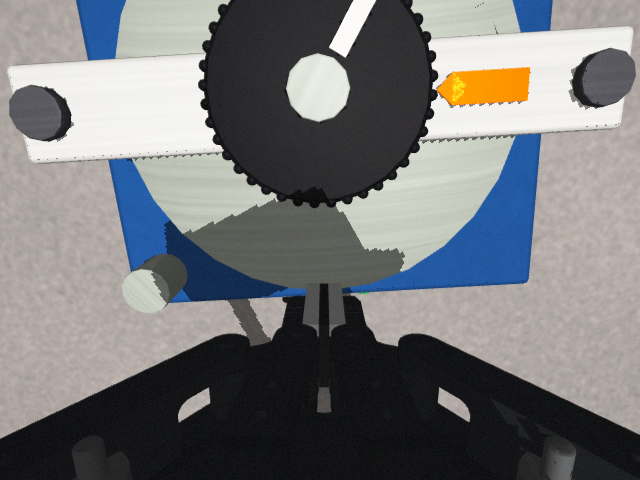

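The wrist view shows the boss at (318,88), the white line from (338,50) up to (365,0), the pointer tip at (437,88), and the shut fingertips ending near (323,284). The view is clear enough to refine the wheel's centre.

```bash
cat >> h.py <<'E'
C0=np.array([.574,-.0855]); PTR=-117.0
def meas(im,ray):
    """line angle rel. pointer (deg, 0..360) from white pixels on the wheel's top"""
    v,u=np.mgrid[0:480,0:640]; P=ray(np.c_[u.ravel(),v.ravel()],.219).reshape(480,640,3)[...,:2]-C0
    r=np.hypot(P[...,0],P[...,1]); m=(im.min(2)>150)&(r>.017)&(r<.043)
    n,lab,st,_=cv2.connectedComponentsWithStats(m.astype(np.uint8))
    if n<2: return None
    k=1+st[1:,4].argmax(); q=P[lab==k].mean(0); a=np.degrees(np.arctan2(q[1],q[0]))
    return (a-PTR)%360, st[k,4], np.hypot(*q)
E
python3 - <<'E'
from h import *
s=monitor.read_state(); im=cv2.imread("pics/w2.png")
c=viewer.calibration("wrist"); K=np.array(c["mtx"]); T=np.array(c["tool_from_camera"])
W=np.eye(4); W[:3,:3]=Ro.from_rotvec(s["orientation"]).as_matrix(); W[:3,3]=s["position"]; W=W@T
def ray(px,z):
    px=np.atleast_2d(px).astype(float); d=(W[:3,:3]@np.linalg.inv(K)@np.c_[px,np.ones(len(px))].T).T
    return W[:3,3]+d*((z-W[2,3])/d[:,2])[:,None]
b=ray([318,88],.223)[0]; t=ray([437,88],.189)[0]; l=ray([203,88],.213)[0]; r=ray([435,88],.213)[0]; d=ray([318,207],.213)[0]
print(b,t,np.degrees(np.arctan2(*(t-b)[[1,0]])),np.hypot(*(t-b)[:2]), (l+r)/2,np.linalg.norm(l-r),d)
print(meas(im,ray))
E
```

```text
[ 0.57443939 -0.08613803  0.223     ] [ 0.5511044  -0.13429681  0.189     ] -115.85217291893859 0.05351439694779298 [ 0.5752948 -0.0869457  0.213    ] 0.09128004792301275 [ 0.53454499 -0.06272174  0.213     ]
(np.float64(58.033628655173985), np.int32(1104), np.float64(0.02620707014930725))
```

Call:
play_rows --plan '[{"grip": 0,"x": 0,"y": 0,"z": -2.5,"rx": 0,"ry": 0,"rz": 0},{"grip": 0,"x": 1.1,"y": -0.62,"z": 0,"rx": 0,"ry": 0,"rz": 0},{"grip": 0,"x": 1.08,"y": -0.6,"z": 0,"rx": 0,"ry": 0,"rz": 0},{"grip": 0,"x": 0,"y": 0,"z": 0,"rx": 0,"ry": 0,"rz": 0}]'

```text
time: 2.2
position: [0.5233, -0.0575, 0.2241]
orientation: [3.033, -0.817, 0.0]
force: [-0.3, -0.3, 0.4]
opening: -0.0
gripper_force: 0.3
```

Call:
play_rows --plan '[{"grip": 0,"x": 0.09,"y": -0.05,"z": 0,"rx": 0,"ry": 0,"rz": 0},{"grip": 0,"x": 0,"y": 0,"z": 0,"rx": 0,"ry": 0,"rz": 0}]'

```text
time: 2.45
position: [0.5236, -0.0571, 0.2238]
orientation: [3.034, -0.816, 0.001]
force: [-1.7, 0.6, -0.5]
opening: 0.0003
gripper_force: 0.7
```

Call:
play_rows --plan '[{"grip": 0,"x": 0.09,"y": -0.05,"z": 0,"rx": 0,"ry": 0,"rz": 0},{"grip": 0,"x": 0,"y": 0,"z": 0,"rx": 0,"ry": 0,"rz": 0}]'

```text
time: 2.7
position: [0.5238, -0.057, 0.2237]
orientation: [-3.034, 0.815, 0.001]
force: [-4.7, 1.1, 2.3]
opening: -0.0004
gripper_force: 2.6
```

Call:
play_rows --plan '[{"grip": 0,"x": 0.09,"y": -0.05,"z": 0,"rx": 0,"ry": 0,"rz": 0},{"grip": 0,"x": 0,"y": 0,"z": 0,"rx": 0,"ry": 0,"rz": 0}]'

```text
time: 2.95
position: [0.524, -0.057, 0.2237]
orientation: [-3.034, 0.814, 0.005]
force: [-8.6, 2.9, 3.5]
opening: 0.0003
gripper_force: 4.5
```

```bash
python3 - <<'E'
import numpy as np
t=np.radians(150.5+10*np.arange(24)); p=5.67*np.c_[np.cos(t),np.sin(t)]
d=np.diff(np.round(p,2),axis=0); print([(round(a,2),round(b,2)) for a,b in d])
E
```

```text
[(np.float64(-0.41), np.float64(-0.9)), (np.float64(-0.25), np.float64(-0.95)), (np.float64(-0.08), np.float64(-0.99)), (np.float64(0.09), np.float64(-0.98)), (np.float64(0.27), np.float64(-0.96)), (np.float64(0.42), np.float64(-0.89)), (np.float64(0.58), np.float64(-0.8)), (np.float64(0.7), np.float64(-0.7)), (np.float64(0.82), np.float64(-0.55)), (np.float64(0.9), np.float64(-0.41)), (np.float64(0.95), np.float64(-0.25)), (np.float64(0.99), np.float64(-0.08)), (np.float64(0.98), np.float64(0.09)), (np.float64(0.96), np.float64(0.27)), (np.float64(0.89), np.float64(0.42)), (np.float64(0.8), np.float64(0.58)), (np.float64(0.7), np.float64(0.7)), (np.float64(0.55), np.float64(0.82)), (np.float64(0.41), np.float64(0.9)), (np.float64(0.25), np.float64(0.95)), (np.float64(0.08), np.float64(0.99)), (np.float64(-0.09), np.float64(0.98)), (np.float64(-0.27), np.float64(0.96))]
```

Call:
play_rows --plan '[{"grip": 0,"x": -0.41,"y": -0.9,"z": 0,"rx": 0,"ry": 0,"rz": 10},{"grip": 0,"x": -0.25,"y": -0.95,"z": 0,"rx": 0,"ry": 0,"rz": 10},{"grip": 0,"x": -0.08,"y": -0.99,"z": 0,"rx": 0,"ry": 0,"rz": 10},{"grip": 0,"x": 0.09,"y": -0.98,"z": 0,"rx": 0,"ry": 0,"rz": 10},{"grip": 0,"x": 0.27,"y": -0.96,"z": 0,"rx": 0,"ry": 0,"rz": 10},{"grip": 0,"x": 0.42,"y": -0.89,"z": 0,"rx": 0,"ry": 0,"rz": 10}]'

```text
time: 3.7
position: [0.5256, -0.1148, 0.2234]
orientation: [3.033, 0.82, 0.0]
force: [0.2, -0.2, 0.6]
opening: -0.0004
gripper_force: 0.1
```

```bash
sed -i 's/^C0=.*/C0=np.array([.5744,-.0860]); PTR=-116.3/' h.py; cat >> h.py <<'E'
def rep(name=None):
    s,im,ray=look(name); p=s['position'][:2]-C0
    print("t",round(s['time'],2),"th",np.degrees(np.arctan2(p[1],p[0])).round(1),"r",(1e3*np.hypot(*p)).round(1),"z",s['position'][2].round(4),"F",np.round(s['force'],1),"yaw",np.degrees(np.arctan2(*Ro.from_rotvec(s['orientation']).as_matrix()[[1,0],0])).round(1),"q6",round(s['joint_positions'][5],2),"line",meas(im,ray))
E
python3 -c "from h import *; rep('w3')"
```

```text
t 3.7 th -149.5 r 56.7 z 0.2234 F [ 0.2 -0.2  0.6] yaw 30.3 q6 0.76 line (np.float64(110.83878342303255), np.int32(1981), np.float64(0.030201209373585287))
```

Call:
play_rows --plan '[{"grip": 0,"x": 0.09,"y": 0.05,"z": 0,"rx": 0,"ry": 0,"rz": 0},{"grip": 0,"x": 0,"y": 0,"z": 0,"rx": 0,"ry": 0,"rz": 0}]'

```text
time: 4.0
position: [0.5259, -0.1147, 0.2232]
orientation: [3.036, 0.803, -0.003]
force: [-3.5, -4.6, -0.3]
opening: -0.0001
gripper_force: 2.8
```

Call:
play_rows --plan '[{"grip": 0,"x": 0.09,"y": 0.05,"z": 0,"rx": 0,"ry": 0,"rz": 0},{"grip": 0,"x": 0,"y": 0,"z": 0,"rx": 0,"ry": 0,"rz": 0}]'

```text
time: 4.25
position: [0.5261, -0.1146, 0.2232]
orientation: [3.036, 0.802, -0.006]
force: [-7.9, -4.5, 1.2]
opening: -0.0002
gripper_force: 4.6
```

```bash
sed -i 's/^C0=.*/C0=np.array([.5740,-.0846]); PTR=-116.3/' h.py; python3 - <<'E'
import numpy as np
t=np.radians(-148+10*np.arange(18)); p=5.53*np.c_[np.cos(t),np.sin(t)]
d=np.diff(np.round(p,2),axis=0); print([(float(round(a,2)),float(round(b,2))) for a,b in d])
E
```

```text
[(0.58, -0.77), (0.71, -0.66), (0.8, -0.52), (0.89, -0.38), (0.94, -0.22), (0.96, -0.05), (0.96, 0.12), (0.92, 0.28), (0.86, 0.44), (0.77, 0.58), (0.66, 0.71), (0.52, 0.8), (0.38, 0.89), (0.22, 0.94), (0.05, 0.96), (-0.12, 0.96), (-0.28, 0.92)]
```

Call:
play_rows --plan '[{"grip": 0,"x": 0.58,"y": -0.77,"z": 0,"rx": 0,"ry": 0,"rz": 10},{"grip": 0,"x": 0.71,"y": -0.66,"z": 0,"rx": 0,"ry": 0,"rz": 10},{"grip": 0,"x": 0.8,"y": -0.52,"z": 0,"rx": 0,"ry": 0,"rz": 10},{"grip": 0,"x": 0.89,"y": -0.38,"z": 0,"rx": 0,"ry": 0,"rz": 10},{"grip": 0,"x": 0.94,"y": -0.22,"z": 0,"rx": 0,"ry": 0,"rz": 10},{"grip": 0,"x": 0.96,"y": -0.05,"z": 0,"rx": 0,"ry": 0,"rz": 10}]'

```text
time: 5.0
position: [0.5761, -0.1407, 0.2232]
orientation: [2.222, 2.219, -0.003]
force: [-2.4, -2.6, 0.2]
opening: 0.0001
gripper_force: 2.0
```

```bash
python3 -c "from h import *; rep()"
```

```text
t 5.0 th -87.8 r 56.1 z 0.2232 F [-2.4 -2.6  0.2] yaw 89.9 q6 -0.29 line (np.float64(166.09265488616745), np.int32(1905), np.float64(0.030231153276713905))
```

Call:
play_rows --plan '[{"grip": 0,"x": 0.96,"y": 0.2,"z": 0,"rx": 0,"ry": 0,"rz": 10},{"grip": 0,"x": 0.92,"y": 0.28,"z": 0,"rx": 0,"ry": 0,"rz": 10},{"grip": 0,"x": 0.86,"y": 0.44,"z": 0,"rx": 0,"ry": 0,"rz": 10},{"grip": 0,"x": 0.77,"y": 0.58,"z": 0,"rx": 0,"ry": 0,"rz": 10},{"grip": 0,"x": 0.66,"y": 0.71,"z": 0,"rx": 0,"ry": 0,"rz": 10}]'

```text
time: 5.68
position: [0.6189, -0.1183, 0.2234]
orientation: [1.076, 2.948, -0.002]
force: [0.7, -3.7, -0.0]
opening: 0.0003
gripper_force: 1.9
```

```bash
python3 -c "from h import *; rep()"
```

```text
t 5.67 th -36.9 r 56.1 z 0.2234 F [ 0.7 -3.7 -0. ] yaw 139.9 q6 -1.11 line (np.float64(217.18665837770243), np.int32(1985), np.float64(0.03023541283865841))
```

Call:
play_rows --plan '[{"grip": 0,"x": 0.48,"y": 0.83,"z": 0,"rx": 0,"ry": 0,"rz": 10},{"grip": 0,"x": 0.36,"y": 0.89,"z": 0,"rx": 0,"ry": 0,"rz": 10},{"grip": 0,"x": 0.2,"y": 0.94,"z": 0,"rx": 0,"ry": 0,"rz": 10},{"grip": 0,"x": 0.04,"y": 0.96,"z": 0,"rx": 0,"ry": 0,"rz": 10},{"grip": 0,"x": -0.13,"y": 0.96,"z": 0,"rx": 0,"ry": 0,"rz": 10},{"grip": 0,"x": -0.28,"y": 0.92,"z": 0,"rx": 0,"ry": 0,"rz": 10}]'

```text
time: 6.48
position: [0.6258, -0.0617, 0.2234]
orientation: [-0.545, 3.09, -0.001]
force: [2.6, -0.8, -0.4]
opening: -0.0
gripper_force: 1.2
```

```bash
python3 -c "from h import *; rep()"
```

```text
t 6.47 th 23.9 r 56.7 z 0.2234 F [ 2.6 -0.8 -0.4] yaw -160.0 q6 -2.07 line (np.float64(279.4452572412718), np.int32(1962), np.float64(0.03010444267048431))
```

Call:
play_rows --plan '[{"grip": 0,"x": 0.9,"y": 0.4,"z": 0,"rx": 0,"ry": 0,"rz": 0},{"grip": 0,"x": 0,"y": 0,"z": 3,"rx": 0,"ry": 0,"rz": 0},{"grip": 0,"x": -0.6,"y": 0,"z": 0,"rx": 0,"ry": 0,"rz": -10},{"grip": 0,"x": -0.6,"y": 0,"z": 0,"rx": 0,"ry": 0,"rz": -10},{"grip": 0,"x": -0.6,"y": 0,"z": 0,"rx": 0,"ry": 0,"rz": -10},{"grip": 0,"x": -0.6,"y": 0,"z": 0,"rx": 0,"ry": 0,"rz": -10},{"grip": 0,"x": -0.6,"y": 0,"z": 0,"rx": 0,"ry": 0,"rz": -10},{"grip": 0,"x": -0.6,"y": 0,"z": 0,"rx": 0,"ry": 0,"rz": -10},{"grip": 0,"x": -0.6,"y": 0,"z": 0,"rx": 0,"ry": 0,"rz": -10},{"grip": 0,"x": -0.6,"y": 0,"z": 0,"rx": 0,"ry": 0,"rz": -10},{"grip": 0,"x": -0.6,"y": 0,"z": 0,"rx": 0,"ry": 0,"rz": -10},{"grip": 0,"x": -0.6,"y": 0,"z": 0,"rx": 0,"ry": 0,"rz": -10},{"grip": 0,"x": -0.6,"y": 0,"z": 0,"rx": 0,"ry": 0,"rz": -10},{"grip": 0,"x": -0.6,"y": 0,"z": 0,"rx": 0,"ry": 0,"rz": -10},{"grip": 0,"x": -0.6,"y": 0,"z": 0,"rx": 0,"ry": 0,"rz": -10},{"grip": 0,"x": -0.6,"y": 0,"z": 0,"rx": 0,"ry": 0,"rz": -10},{"grip": 0,"x": -0.6,"y": 0,"z": 0,"rx": 0,"ry": 0,"rz": -10},{"grip": 0,"x": -0.6,"y": 0,"z": 0,"rx": 0,"ry": 0,"rz": -10},{"grip": 0,"x": -0.6,"y": 0,"z": 0,"rx": 0,"ry": 0,"rz": -10},{"grip": 0,"x": -0.6,"y": 0,"z": 0,"rx": 0,"ry": 0,"rz": -10}]'

```text
time: 9.02
position: [0.5258, -0.0584, 0.2533]
orientation: [-3.097, -0.525, 0.0]
force: [-0.2, -0.3, -0.0]
opening: 0.0002
gripper_force: 0.0
```

Call:
play_rows --plan '[{"grip": 0,"x": -0.28,"y": 0.16,"z": 0,"rx": 0,"ry": 0,"rz": -10},{"grip": 0,"x": -0.28,"y": 0.16,"z": 0,"rx": 0,"ry": 0,"rz": -10},{"grip": 0,"x": -0.28,"y": 0.16,"z": 0,"rx": 0,"ry": 0,"rz": -10},{"grip": 0,"x": -0.28,"y": 0.16,"z": 0,"rx": 0,"ry": 0,"rz": -10},{"grip": 0,"x": -0.28,"y": 0.16,"z": 0,"rx": 0,"ry": 0,"rz": -10},{"grip": 0,"x": 0,"y": 0,"z": 0,"rx": 0,"ry": 0,"rz": 0}]'

```text
time: 9.78
position: [0.5119, -0.0504, 0.2534]
orientation: [-3.033, 0.819, 0.0]
force: [0.3, -0.8, -0.2]
opening: 0.0002
gripper_force: 0.0
```

```bash
python3 -c "from h import *; rep()"
```

```text
t 9.78 th 151.1 r 70.9 z 0.2534 F [ 0.3 -0.8 -0.2] yaw -30.2 q6 1.93 line (np.float64(281.38759781101425), np.int32(671), np.float64(0.025454223817931942))
```

```bash
python3 - <<'E'
import numpy as np
t=np.radians(151+10*np.arange(24)); p=5.52*np.c_[np.cos(t),np.sin(t)]
d=np.diff(np.round(p,2),axis=0); print([(float(round(a,2)),float(round(b,2))) for a,b in d])
E
```

```text
[(-0.39, -0.88), (-0.23, -0.94), (-0.07, -0.96), (0.1, -0.95), (0.27, -0.93), (0.42, -0.86), (0.56, -0.78), (0.7, -0.67), (0.79, -0.54), (0.88, -0.39), (0.94, -0.23), (0.96, -0.07), (0.95, 0.1), (0.93, 0.27), (0.86, 0.42), (0.78, 0.56), (0.67, 0.7), (0.54, 0.79), (0.39, 0.88), (0.23, 0.94), (0.07, 0.96), (-0.1, 0.95), (-0.27, 0.93)]
```

Call:
play_rows --plan '[{"grip": 0,"x": 0,"y": 0,"z": -3,"rx": 0,"ry": 0,"rz": 0},{"grip": 0,"x": 0.9,"y": -0.45,"z": 0,"rx": 0,"ry": 0,"rz": 0},{"grip": 0,"x": 0.46,"y": -0.24,"z": 0,"rx": 0,"ry": 0,"rz": 0},{"grip": 0,"x": 0,"y": 0,"z": 0,"rx": 0,"ry": 0,"rz": 0}]'

```text
time: 10.32
position: [0.5241, -0.0568, 0.2231]
orientation: [-3.034, 0.814, 0.01]
force: [-7.7, 2.9, -3.4]
opening: 0.0001
gripper_force: 4.1
```

```bash
python3 -c "from h import *; rep()"
```

```text
t 10.32 th 150.9 r 57.1 z 0.2231 F [-7.7  2.9 -3.4] yaw -30.0 q6 1.92 line (np.float64(201.46258580009493), np.int32(12), np.float64(0.04269146400656613))
```

Call:
play_rows --plan '[{"grip": 0,"x": -0.39,"y": -0.88,"z": 0,"rx": 0,"ry": 0,"rz": 10},{"grip": 0,"x": -0.23,"y": -0.94,"z": 0,"rx": 0,"ry": 0,"rz": 10},{"grip": 0,"x": -0.07,"y": -0.96,"z": 0,"rx": 0,"ry": 0,"rz": 10},{"grip": 0,"x": 0.1,"y": -0.95,"z": 0,"rx": 0,"ry": 0,"rz": 10},{"grip": 0,"x": 0.27,"y": -0.93,"z": 0,"rx": 0,"ry": 0,"rz": 10},{"grip": 0,"x": 0.42,"y": -0.86,"z": 0,"rx": 0,"ry": 0,"rz": 10}]'

```text
time: 11.12
position: [0.5253, -0.1135, 0.2233]
orientation: [-3.032, -0.818, 0.007]
force: [-6.0, -0.6, -3.5]
opening: 0.0001
gripper_force: 2.3
```

```bash
python3 -c "from h import *; rep('w5')"
```

```text
t 11.12 th -149.3 r 56.7 z 0.2233 F [-6.  -0.6 -3.5] yaw 30.2 q6 0.77 line (np.float64(340.7613514409289), np.int32(1358), np.float64(0.029587136119471818))
```

Call:
play_rows --plan '[{"grip": 0,"x": 0.56,"y": -0.78,"z": 0,"rx": 0,"ry": 0,"rz": 10},{"grip": 0,"x": 0.7,"y": -0.67,"z": 0,"rx": 0,"ry": 0,"rz": 10},{"grip": 0,"x": 0.79,"y": -0.54,"z": 0,"rx": 0,"ry": 0,"rz": 10},{"grip": 0,"x": 0.88,"y": -0.39,"z": 0,"rx": 0,"ry": 0,"rz": 10},{"grip": 0,"x": 0.94,"y": -0.23,"z": 0,"rx": 0,"ry": 0,"rz": 10},{"grip": 0,"x": 0.96,"y": -0.07,"z": 0,"rx": 0,"ry": 0,"rz": 10},{"grip": 0,"x": 0.95,"y": 0.1,"z": 0,"rx": 0,"ry": 0,"rz": 10},{"grip": 0,"x": 0.93,"y": 0.27,"z": 0,"rx": 0,"ry": 0,"rz": 10}]'

```text
time: 12.18
position: [0.5943, -0.137, 0.2248]
orientation: [1.798, 2.573, -0.001]
force: [-0.4, -1.8, 0.5]
opening: -0.0003
gripper_force: 0.6
```

```bash
python3 -c "from h import *; rep()"
```

```text
t 12.18 th -68.8 r 56.2 z 0.2248 F [-0.4 -1.8  0.5] yaw 110.1 q6 -0.63 line (np.float64(45.94853069670519), np.int32(1309), np.float64(0.029580217884060764))
```

Call:
play_rows --plan '[{"grip": 0,"x": 0.83,"y": 0.5,"z": 0,"rx": 0,"ry": 0,"rz": 10},{"grip": 0,"x": 0.75,"y": 0.59,"z": 0,"rx": 0,"ry": 0,"rz": 10},{"grip": 0,"x": 0.65,"y": 0.72,"z": 0,"rx": 0,"ry": 0,"rz": 10},{"grip": 0,"x": 0.54,"y": 0.79,"z": 0,"rx": 0,"ry": 0,"rz": 10},{"grip": 0,"x": 0.39,"y": 0.88,"z": 0,"rx": 0,"ry": 0,"rz": 10},{"grip": 0,"x": 0.23,"y": 0.94,"z": 0,"rx": 0,"ry": 0,"rz": 10},{"grip": 0,"x": 0.07,"y": 0.96,"z": 0,"rx": 0,"ry": 0,"rz": 10},{"grip": 0,"x": -0.1,"y": 0.95,"z": 0,"rx": 0,"ry": 0,"rz": 10},{"grip": 0,"x": -0.27,"y": 0.93,"z": 0,"rx": 0,"ry": 0,"rz": 10}]'

```text
time: 13.35
position: [0.6262, -0.0631, 0.2249]
orientation: [-0.546, 3.088, -0.002]
force: [3.5, -1.3, -1.2]
opening: 0.0001
gripper_force: 1.9
```

```bash
python3 -c "from h import *; rep()"
```

```text
t 13.35 th 22.4 r 56.5 z 0.2249 F [ 3.5 -1.3 -1.2] yaw -160.0 q6 -2.08 line (np.float64(131.67223315272514), np.int32(1319), np.float64(0.029575016509298564))
```

Call:
play_rows --plan '[{"grip": 0,"x": 0.9,"y": 0.4,"z": 0,"rx": 0,"ry": 0,"rz": 0},{"grip": 0,"x": 0,"y": 0,"z": 3,"rx": 0,"ry": 0,"rz": 0},{"grip": 0,"x": -0.5,"y": 0,"z": 0,"rx": 0,"ry": 0,"rz": -10},{"grip": 0,"x": -0.5,"y": 0,"z": 0,"rx": 0,"ry": 0,"rz": -10},{"grip": 0,"x": -0.5,"y": 0,"z": 0,"rx": 0,"ry": 0,"rz": -10},{"grip": 0,"x": -0.5,"y": 0,"z": 0,"rx": 0,"ry": 0,"rz": -10},{"grip": 0,"x": -0.5,"y": 0,"z": 0,"rx": 0,"ry": 0,"rz": -10},{"grip": 0,"x": -0.5,"y": 0,"z": 0,"rx": 0,"ry": 0,"rz": -10},{"grip": 0,"x": -0.5,"y": 0,"z": 0,"rx": 0,"ry": 0,"rz": -10},{"grip": 0,"x": -0.5,"y": 0,"z": 0,"rx": 0,"ry": 0,"rz": -10},{"grip": 0,"x": -0.5,"y": 0,"z": 0,"rx": 0,"ry": 0,"rz": -10},{"grip": 0,"x": -0.5,"y": 0,"z": 0,"rx": 0,"ry": 0,"rz": -10},{"grip": 0,"x": -0.5,"y": 0,"z": 0,"rx": 0,"ry": 0,"rz": -10},{"grip": 0,"x": -0.5,"y": 0,"z": 0,"rx": 0,"ry": 0,"rz": -10},{"grip": 0,"x": -0.5,"y": 0,"z": 0,"rx": 0,"ry": 0,"rz": -10},{"grip": 0,"x": -0.5,"y": 0,"z": 0,"rx": 0,"ry": 0,"rz": -10},{"grip": 0,"x": -0.5,"y": 0,"z": 0,"rx": 0,"ry": 0,"rz": -10},{"grip": 0,"x": -0.5,"y": 0,"z": 0,"rx": 0,"ry": 0,"rz": -10},{"grip": 0,"x": -0.5,"y": 0,"z": 0,"rx": 0,"ry": 0,"rz": -10},{"grip": 0,"x": -0.5,"y": 0,"z": 0,"rx": 0,"ry": 0,"rz": -10}]'

```text
time: 15.9
position: [0.5435, -0.0594, 0.2537]
orientation: [-3.097, -0.526, 0.0]
force: [-0.2, 0.4, -0.1]
opening: 0.0003
gripper_force: 0.0
```

Call:
play_rows --plan '[{"grip": 0,"x": -0.42,"y": 0.33,"z": 0,"rx": 0,"ry": 0,"rz": -10},{"grip": 0,"x": -0.42,"y": 0.33,"z": 0,"rx": 0,"ry": 0,"rz": -10},{"grip": 0,"x": -0.42,"y": 0.33,"z": 0,"rx": 0,"ry": 0,"rz": -10},{"grip": 0,"x": -0.42,"y": 0.33,"z": 0,"rx": 0,"ry": 0,"rz": -10},{"grip": 0,"x": -0.42,"y": 0.33,"z": 0,"rx": 0,"ry": 0,"rz": -10},{"grip": 0,"x": -0.42,"y": 0.33,"z": 0,"rx": 0,"ry": 0,"rz": -10},{"grip": 0,"x": 0,"y": 0,"z": 0,"rx": 0,"ry": 0,"rz": 0}]'

```text
time: 16.77
position: [0.5183, -0.0393, 0.2538]
orientation: [-2.95, 1.08, -0.0]
force: [0.2, -0.1, -0.4]
opening: -0.0002
gripper_force: 0.0
```

```bash
sed -i 's/^C0=.*/C0=np.array([.5738,-.0841]); PTR=-116.3/' h.py; python3 - <<'E'
from h import *
rep("w6")
t=np.radians(140+10*np.arange(26)); p=5.5*np.c_[np.cos(t),np.sin(t)]
d=np.diff(np.round(p,2),axis=0); print([(float(round(a,2)),float(round(b,2))) for a,b in d])
print("to start", (C0+p[0]/100-monitor.read_state()['position'][:2])*100)
E
```

```text
t 16.77 th 141.1 r 71.3 z 0.2538 F [ 0.2 -0.1 -0.4] yaw -40.2 q6 2.13 line (np.float64(132.10638389852622), np.int32(1301), np.float64(0.03005434865995529))
[(-0.55, -0.79), (-0.41, -0.87), (-0.25, -0.92), (-0.08, -0.96), (0.08, -0.96), (0.25, -0.92), (0.41, -0.87), (0.55, -0.79), (0.67, -0.67), (0.79, -0.55), (0.87, -0.41), (0.92, -0.25), (0.96, -0.08), (0.96, 0.08), (0.92, 0.25), (0.87, 0.41), (0.79, 0.55), (0.67, 0.67), (0.55, 0.79), (0.41, 0.87), (0.25, 0.92), (0.08, 0.96), (-0.08, 0.96), (-0.25, 0.92), (-0.41, 0.87)]
to start [ 1.3285203  -0.93110986]
```

View pics/w6.png

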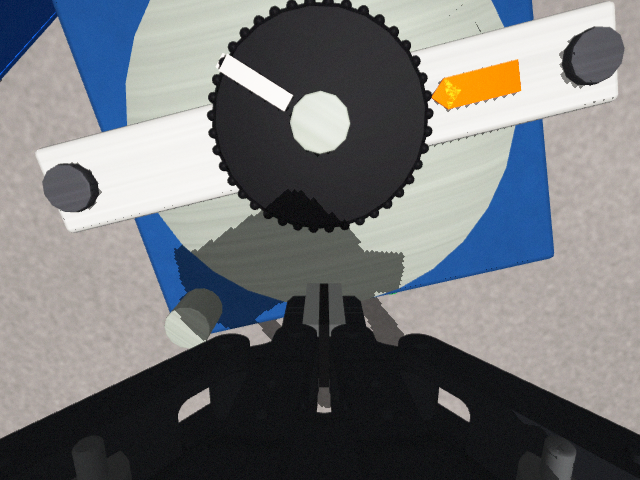

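The boss is at (320,123). The line's outer end is at (225,65) and the pointer tip at (432,95), which fits +132° past the first pass. There are 228° left to turn.

Call:
play_rows --plan '[{"grip": 0,"x": 0,"y": 0,"z": -3.1,"rx": 0,"ry": 0,"rz": 0},{"grip": 0,"x": 0.8,"y": -0.55,"z": 0,"rx": 0,"ry": 0,"rz": 0},{"grip": 0,"x": 0.53,"y": -0.38,"z": 0,"rx": 0,"ry": 0,"rz": 0},{"grip": 0,"x": 0,"y": 0,"z": 0,"rx": 0,"ry": 0,"rz": 0}]'

```text
time: 17.32
position: [0.5303, -0.0478, 0.2224]
orientation: [-2.951, 1.075, 0.009]
force: [-7.2, 5.1, -2.7]
opening: 0.0001
gripper_force: 4.5
```

Call:
play_rows --plan '[{"grip": 0,"x": -0.55,"y": -0.79,"z": 0,"rx": 0,"ry": 0,"rz": 10},{"grip": 0,"x": -0.41,"y": -0.87,"z": 0,"rx": 0,"ry": 0,"rz": 10},{"grip": 0,"x": -0.25,"y": -0.92,"z": 0,"rx": 0,"ry": 0,"rz": 10},{"grip": 0,"x": -0.08,"y": -0.96,"z": 0,"rx": 0,"ry": 0,"rz": 10},{"grip": 0,"x": 0.08,"y": -0.96,"z": 0,"rx": 0,"ry": 0,"rz": 10},{"grip": 0,"x": 0.25,"y": -0.92,"z": 0,"rx": 0,"ry": 0,"rz": 10},{"grip": 0,"x": 0.41,"y": -0.87,"z": 0,"rx": 0,"ry": 0,"rz": 10}]'

```text
time: 18.2
position: [0.5247, -0.1126, 0.2224]
orientation: [-3.032, -0.818, 0.007]
force: [-6.4, -0.7, -3.6]
opening: -0.0001
gripper_force: 2.6
```

```bash
python3 -c "from h import *; rep()"
```

```text
t 18.2 th -149.8 r 56.8 z 0.2224 F [-6.4 -0.7 -3.6] yaw 30.2 q6 0.77 line (np.float64(203.13590078838544), np.int32(1787), np.float64(0.029836091336482188))
```

Call:
play_rows --plan '[{"grip": 0,"x": 0.57,"y": -0.77,"z": 0,"rx": 0,"ry": 0,"rz": 10},{"grip": 0,"x": 0.69,"y": -0.64,"z": 0,"rx": 0,"ry": 0,"rz": 10},{"grip": 0,"x": 0.8,"y": -0.53,"z": 0,"rx": 0,"ry": 0,"rz": 10},{"grip": 0,"x": 0.87,"y": -0.39,"z": 0,"rx": 0,"ry": 0,"rz": 10},{"grip": 0,"x": 0.92,"y": -0.23,"z": 0,"rx": 0,"ry": 0,"rz": 10},{"grip": 0,"x": 0.96,"y": -0.06,"z": 0,"rx": 0,"ry": 0,"rz": 10},{"grip": 0,"x": 0.96,"y": 0.08,"z": 0,"rx": 0,"ry": 0,"rz": 10}]'

```text
time: 19.12
position: [0.5839, -0.1397, 0.2225]
orientation: [2.016, 2.407, -0.005]
force: [-1.6, -5.0, -4.3]
opening: -0.0002
gripper_force: 2.5
```

```bash
python3 -c "from h import *; rep()"
```

```text
t 19.12 th -79.7 r 56.5 z 0.2225 F [-1.6 -5.  -4.3] yaw 100.1 q6 -0.47 line (np.float64(276.7061553883722), np.int32(1912), np.float64(0.030229993028871555))
```

Call:
play_rows --plan '[{"grip": 0,"x": 0.96,"y": 0.08,"z": 0,"rx": 0,"ry": 0,"rz": 10},{"grip": 0,"x": 0.92,"y": 0.25,"z": 0,"rx": 0,"ry": 0,"rz": 10},{"grip": 0,"x": 0.87,"y": 0.41,"z": 0,"rx": 0,"ry": 0,"rz": 10},{"grip": 0,"x": 0.79,"y": 0.55,"z": 0,"rx": 0,"ry": 0,"rz": 10},{"grip": 0,"x": 0.67,"y": 0.67,"z": 0,"rx": 0,"ry": 0,"rz": 10},{"grip": 0,"x": 0.55,"y": 0.79,"z": 0,"rx": 0,"ry": 0,"rz": 10},{"grip": 0,"x": 0.41,"y": 0.87,"z": 0,"rx": 0,"ry": 0,"rz": 10}]'

```text
time: 20.05
position: [0.6364, -0.1011, 0.2238]
orientation: [0.267, 3.128, -0.001]
force: [0.8, -0.1, -0.8]
opening: 0.0001
gripper_force: 0.0
```

```bash
python3 -c "from h import *; rep()"
```

```text
t 20.05 th -15.2 r 64.9 z 0.2238 F [ 0.8 -0.1 -0.8] yaw 170.2 q6 -1.61 line (np.float64(278.7237264197901), np.int32(1908), np.float64(0.02887247020395282))
```

I repeated a row there, so the finger slid off 1 cm outward. The wheel wasn't affected and reads 279°. I'll go back round outside the rim to −70° and re-engage.

Call:
play_rows --plan '[{"grip": 0,"x": -0.25,"y": -1.13,"z": 0,"rx": 0,"ry": 0,"rz": -10},{"grip": 0,"x": -0.25,"y": -1.13,"z": 0,"rx": 0,"ry": 0,"rz": -10},{"grip": 0,"x": -0.25,"y": -1.13,"z": 0,"rx": 0,"ry": 0,"rz": -10},{"grip": 0,"x": -1.11,"y": -0.31,"z": 0,"rx": 0,"ry": 0,"rz": -10},{"grip": 0,"x": -1.11,"y": -0.31,"z": 0,"rx": 0,"ry": 0,"rz": -10},{"grip": 0,"x": -1.11,"y": -0.31,"z": 0,"rx": 0,"ry": 0,"rz": -10},{"grip": 0,"x": 0,"y": 0,"z": 0,"rx": 0,"ry": 0,"rz": 0}]'

```text
time: 20.98
position: [0.5947, -0.1448, 0.2238]
orientation: [1.804, 2.569, 0.001]
force: [0.6, 0.2, -0.4]
opening: 0.0004
gripper_force: 0.0
```

```bash
python3 - <<'E'
from h import *
rep()
t=np.radians(-70+10*np.arange(12)); p=5.52*np.c_[np.cos(t),np.sin(t)]
d=np.diff(np.round(p,2),axis=0); print([(float(round(a,2)),float(round(b,2))) for a,b in d])
print("to start", (C0+p[0]/100-monitor.read_state()['position'][:2])*100)
E
```

```text
t 20.98 th -71.0 r 64.1 z 0.2238 F [ 0.6  0.2 -0.4] yaw 109.8 q6 -0.64 line (np.float64(278.6954823830523), np.int32(2010), np.float64(0.030132348544272484))
[(0.87, 0.41), (0.79, 0.55), (0.68, 0.68), (0.55, 0.79), (0.41, 0.87), (0.25, 0.93), (0.08, 0.96), (-0.08, 0.96), (-0.25, 0.93), (-0.41, 0.87), (-0.55, 0.79)]
to start [-0.22567809  0.84942027]
```

Call:
play_rows --plan '[{"grip": 0,"x": -0.22,"y": 0.6,"z": 0,"rx": 0,"ry": 0,"rz": 0},{"grip": 0,"x": -0.01,"y": 0.27,"z": 0,"rx": 0,"ry": 0,"rz": 0},{"grip": 0,"x": 0.87,"y": 0.41,"z": 0,"rx": 0,"ry": 0,"rz": 10},{"grip": 0,"x": 0.79,"y": 0.55,"z": 0,"rx": 0,"ry": 0,"rz": 10},{"grip": 0,"x": 0.68,"y": 0.68,"z": 0,"rx": 0,"ry": 0,"rz": 10},{"grip": 0,"x": 0.55,"y": 0.79,"z": 0,"rx": 0,"ry": 0,"rz": 10}]'

```text
time: 21.78
position: [0.6227, -0.1122, 0.2226]
orientation: [0.806, 3.032, -0.004]
force: [4.2, -5.0, -0.6]
opening: -0.0002
gripper_force: 3.4
```

```bash
python3 -c "from h import *; rep()"
```

```text
t 21.77 th -29.9 r 56.4 z 0.2226 F [ 4.2 -5.  -0.6] yaw 150.2 q6 -1.28 line (np.float64(320.24054084478894), np.int32(1036), np.float64(0.02443329833265089))
```

Call:
play_rows --plan '[{"grip": 0,"x": 0.41,"y": 0.87,"z": 0,"rx": 0,"ry": 0,"rz": 10},{"grip": 0,"x": 0.25,"y": 0.93,"z": 0,"rx": 0,"ry": 0,"rz": 10},{"grip": 0,"x": 0.08,"y": 0.96,"z": 0,"rx": 0,"ry": 0,"rz": 10},{"grip": 0,"x": -0.08,"y": 0.96,"z": 0,"rx": 0,"ry": 0,"rz": 10},{"grip": 0,"x": 0,"y": 0,"z": 0,"rx": 0,"ry": 0,"rz": 0},{"grip": 0,"x": 1.5,"y": 0.3,"z": 0,"rx": 0,"ry": 0,"rz": 0},{"grip": 0,"x": 0.5,"y": 0,"z": 3,"rx": 0,"ry": 0,"rz": 0},{"grip": 0,"x": 0,"y": 0,"z": 0,"rx": 0,"ry": 0,"rz": 0}]'

```text
time: 22.82
position: [0.6485, -0.0705, 0.2549]
orientation: [-0.269, 3.126, -0.002]
force: [-0.4, -0.8, 0.3]
opening: 0.0
gripper_force: 0.0
```

```bash
python3 -c "from h import *; rep('w7')"
```

```text
t 22.82 th 10.3 r 76.0 z 0.2549 F [-0.4 -0.8  0.3] yaw -170.2 q6 -1.9 line (np.float64(2.8305607543481557), np.int32(1360), np.float64(0.030049573948849596))
```

View pics/w7.png

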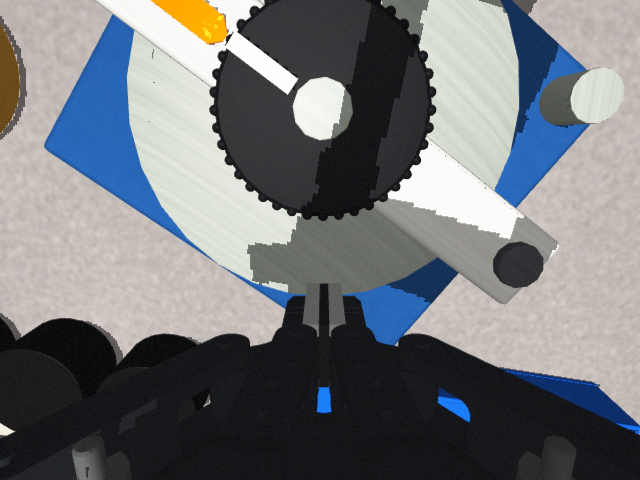

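The white line runs from (295,85) to (228,38), and the pointer tip is at (222,42), so they line up to within about 3°. The step-by-step count makes this the second arrival: 57° → 341° → 406° → 492° → 639° → 723°. The gripper is clear of everything.

```bash
python3 -c "from h import *; print(bot.hand_in())"
```

```text
the job is handed in; nothing more can be done
None
```

The clamp wheel is turned anticlockwise until its white line met the pointer the second time, about 3° off it by the last picture; the gripper was clear of everything when I handed in at 22.8 s, though the hand-in gave no verdict.

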